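# Wedge the test-cell guard shut

## Task

Swing the clear guard of the connector test cell fully shut. Then draw the orange wedge out of its blue dock by the thin end, lay it flat on the bench and let go, take it again by its thick tail and, thin end first, tap or push it under the shut guard from outside until it jams tight and holds the guard shut on its own. Let go of it and leave the other things on the bench where they are.

Things in the scene. Friction and masses are not known exactly. Their poses are not given: they have to be found in the camera images.
- cell: Fixed test cell. Origin on the bench (or up to 4 mm below its surface) under the middle of the shut guard's outer face. x: level, into the cell, the way the guard shuts and the wedge is driven; y: from hinge to free edge; z up. Shut, the guard's outer face spans y -110 (hinge) to +110 mm at x = 0. Posts and screens, 190 mm high, stand behind it at both ends; the bench is bare for 130 mm behind it.
- guard (a joint): Swing of the guard, rad: 0 = fully shut on its stop, grows as it opens outward (to the cell's -x side); starts at 0.5 to 1.1, limit 1.4. It stays where left: hinge friction about 0.2 N m. It cannot rise or sag.
- guard_hinge (a point): Fixed point on the guard's upright hinge axis (outer face, cell x = 0, y = -110 mm), 100 mm above the cell's origin. At swing q the guard's outer face reaches 220 mm from here along (-sin q, cos q) in the cell's x and y.
- guard_low (a point): Middle of the guard's lower outer edge (moves with the guard). Guard: clear pane, aluminium frame, yellow bottom rail; 220 mm wide, 150 mm high, 16 mm thick behind its outer face. This point's height above the bench (16 to 20 mm) is the gap under the guard.
- wedge_center (a point): Centre of the orange wedge, 14 mm above its flat underside. x points to the thin end, z up. 180 mm long (x -90 to +90), 36 mm wide (y). Tail: x -90 to -30, level top 28 mm high; from there the top slopes evenly to 8 mm at the thin end. Rigid, 0.17 to 0.35 kg. It self-locks: once it touches the guard's lower edge, 1 to 5 mm more under a push of 10 to 15 N jams it.
- wedge_tail (a point): Middle of the wedge's thick tail, 60 mm behind the centre, 14 mm above the underside: where to hold it when driving it in. Sliding it freely on the bench can already take several N, so judge the jam by its no longer advancing.
- wedge_front (a point): Point in the wedge's thin part, 45 mm ahead of the centre, 8 mm above the underside (the wedge is about 15 mm high there): where to hold it when drawing it out.
- dock: Fixed blue pocket, 98 mm long, 60 wide, 46 high, roofed, open at one end only. Origin on the bench under its middle; x points out of the mouth (at x = +45 mm). The wedge lies flat on the bench with its tail inside, 4 mm to spare each side, its front 90 mm sticking out; it leaves only along +x.
- cleaner: Bystander: white bottle, 58 mm across, 140 mm high; origin under its centre.
- coupler: Bystander: white charging-coupler dummy with black nose, about 200 mm long, 45 mm high.
- driver: Bystander: blue-handled screwdriver, 180 mm, lying.
- collar: Bystander: dark steel ring, 64 mm across, 20 mm high.
- adapter: Bystander: upright black cylinder, 52 mm across, 50 mm high.
- bin: Bystander: green bin of bolts, 110 x 90 x 50 mm.
Things that resemble listed ones, but are neither listed nor needed, are in the scene too. Several things have the shape of the dock; the one meant has the colours described above.

How it is judged:
By the outcome, as a careful person would: the job done as asked, in the order asked, and still so for the second after the job is handed in, with the robot touching nothing.
It also fails if it takes over 70 s, if anything falls off the work surface, if the arm or the gripper's body presses on something with over 40 N, if the wrist force passes 120 N, or if a joint passes its speed limit or range.

## Robot

A 7-joint arm with a two-finger parallel gripper is mounted at the origin on the work surface. World frame = base frame: x ahead of the robot, y to its left, z up, the work surface at z = 0. Lengths are in mm, angles in rad, forces in N, time in s.
With the tool pointing down it reaches from about 350 to 900 mm from the base axis. Payload 8.1 kg.
Tool frame: the origin (TCP) lies at the very end of the fingers, on their centre line; the grasp point (between the pads) lies 19 mm behind it (r.grip_depth is the distance from the TCP to the grasp point, in mm); z points along the fingers, y is the line along which they close (so a half turn about z gives the same grasp; the last joint's range is limited). The gripper opens to 92 mm and grips with 3 to 60 N. Pads are 19 mm wide; open, the fingers measure 130 mm over their backs; the gripper's body (75 mm by 190 mm) begins 47 mm behind the grasp point.
Start: joints at [-1.234, 0.434, 0.025, 1.573, -0.012, 1.134, -0.075], TCP at [266.128, 565.526, 194.442] pointing down, gripper open.
Joint ranges: [-2.62, 2.62], [-0.44, 2.09], [-1.27, 1.32], [0.08, 2.57], [-1.32, 4.46], [0.12, 2], [-2.74, 2.74]. Speed limits (rad/s): [2.22, 2.22, 3.01, 3.01, 3.14, 3.14, 3.14].

## Interface

Orientations are given as a rotation vector (axis times angle).
In Python, from cell import readout, vision, ticket, r gives the robot as it stands.
- The arm moves only by the tool send_rows, never from a script. Its argument "plan" is a list of rows, each a list of 6 numbers: the shift along the tool's x, y, z in mm, then the turn, a rotation vector about the tool's x, y, z in units of 5 degrees (1.0 is 5 degrees). A call has 1 to 5 rows; each row shifts and turns the commanded pose from where the row before left it, along the tool's axes as they then stand; what a row does not reach is not made up. A row lasts 1/12 s, in which the tool goes at most 41.7 mm and 7.16 degrees, less where a joint would pass 70% of its speed; a pose out of reach is approached as far as the arm can. A call with a gripper value outside its range is refused whole. "hand" is the closure in counts, from 0 (fully open) to 255 (shut), set as the call begins (left out, the last holds). The fingers move at their own pace and stop on an object; "force" is the grip in N (left out, the last holds). Time passes only in rows, so rows that do not move let the fingers close. It gives the time, the measured TCP pose, the force, the opening and the grip force at its end, in the units of the state.
- readout.get_obs(): the state, without advancing time (a new reading comes with each control period).
- vision.read_camera(name): name is "scene" or "side" or "wrist"; returns a dict with "image" (384x512x3 uint8, blue, green, red), "camera_matrix" (3x3 intrinsics, pixels), "extrinsics" (4x4, takes a point from world to camera coordinates). Camera axes: x right, y up, looking along -z (the intrinsics and any distortion apply to the point x, -y, -z); pixel columns grow to the right and rows downward; lengths in mm; the calibration is good to about 2 mm. A picture is of the moment at which its call begins. There is no depth.
- ticket.sign_off(): hands the job in; it is judged then, once.
Trained networks look in a picture, given as the dict that the camera call returned (one of the last four; its "shot" number tells which), for a name from the list of things; names that differ only in an ending like _2 or _b are one class to them, and where a whole thing is asked for, a point or a joint stands for the part that bears it (a point fixed in the world has none). Each returns a list of dicts, best first, with "p" (0 to 1); they miss things now and then, are a little off and sometimes report something else, mostly with a low value. They report only what shows in the picture. A call takes as long as a camera call. They do not tell look-alikes from the thing itself.
- vision.recognise(picture, target): "extent" ([centre column, centre row, width, height] in pixels, round what is visible of it).
- vision.pinpoint(picture, target): "xy" ([column, row] in pixels: a listed point, or the origin of a listed thing).
The state is a dict: "time": time; "joint_positions": joint angles; "joint_vel": joint speeds; "effort": joint torques, N m; "position": TCP position; "tcp_rot": TCP orientation; "force": force on the tool from outside, world axes, zero at the start; "wrist_torque": the same for the moment, N m; "finger_gap": opening from 0.0 (shut) to 1.0 (fully open); "grip_force": force on a finger pad.
Only numpy, scipy, OpenCV 4.12 (cv2) and the standard library are available. Lean on these libraries where they do the work, as an engineer would, in place of code of your own. Each camera call takes 0.05 s, during which the arm holds its last target. There are 200 camera calls.

## Working session

There is one attempt and no reset: what is moved stays moved. The work goes in short steps, Python scripts to look and compute and a tool call to move; the robot and the scene stay as the last step left them, time stands still between calls to the robot, and variables do not carry over. Pictures are saved under pics/ and viewed, at most 12 in all, crops included, and the job is handed in when it is done.

Besides the shell and the picture viewer there is one more tool, called as name(argument=value, ...) on one line, values as JSON. send_rows: Moves the arm, as the interface text tells. Its arguments: {"type":"object","properties":{"plan":{"type":"array"},"hand":{"type":"number"},"force":{"type":"number"}},"required":["plan"]}

```bash
mkdir -p pics; ls; cat > h.py <<'E'
import numpy as np, cv2
from scipy.spatial.transform import Rotation as R
from cell import readout, vision, ticket, r
def ray(pic,uv):
    K=np.array(pic["camera_matrix"]);E=np.array(pic["extrinsics"])
    d=np.linalg.inv(K)@[uv[0],uv[1],1]; d=np.array([d[0],-d[1],-d[2]])
    Rm=E[:3,:3]; return -Rm.T@E[:3,3], Rm.T@d
def onz(pic,uv,z):
    c,d=ray(pic,uv); return c+d*(z-c[2])/d[2]
def proj(pic,p):
    K=np.array(pic["camera_matrix"]);E=np.array(pic["extrinsics"])
    q=E[:3,:3]@np.array(p,float)+E[:3,3]; q=K@[q[0],-q[1],-q[2]]; return q[:2]/q[2]
E
python3 - <<'E'
from h import *
o=readout.get_obs();print(o)
ims=[]
for n in ["scene","side"]:
    p=vision.read_camera(n);ims.append(p["image"])
    print(n,p.keys(),onz(p,(256,192),0))
    cv2.imwrite(f"pics/{n}0.png",cv2.resize(p["image"],(800,600)))
    for t,z in [("cell",0),("guard_hinge",100),("guard_low",18),("wedge_center",14),("wedge_tail",14),("wedge_front",8),("dock",0),("cleaner",0)]:
        for f in vision.pinpoint(p,t)[:4]: print(n,t,round(f["p"],2),np.round(f["xy"]),np.round(onz(p,f["xy"],z)))
E
```

```text
pics
{'time': 0.0, 'joint_positions': array([-1.23358502,  0.43524417,  0.02495668,  1.57410235, -0.01159127,
        1.13399974, -0.07511059]), 'joint_vel': array([ 1.28112221e-03, -1.18091689e-03,  6.71787957e-04,  7.49010743e-04,
       -1.36663394e-05,  1.68832575e-03,  1.28124990e-03]), 'effort': array([-4.52731610e-04, -6.67864537e+01,  9.84599032e-01, -3.14461005e+01,
       -6.06590370e-02,  4.26345645e-02,  1.65691072e-04]), 'position': array([265.91377542, 564.98087185, 193.62963885]), 'tcp_rot': array([-6.85349213e-01, -3.06571384e+00,  2.50618248e-03]), 'force': array([ 0.21018684, -0.28336054, -0.63091432]), 'wrist_torque': array([-0.00322871, -0.00362177, -0.00384934]), 'grip_force': 0.0, 'finger_gap': 1.001263990766173}
scene dict_keys(['image', 'camera_matrix', 'extrinsics', 'shot']) [364.11763321 142.3168763    0.        ]
scene guard_hinge 0.71 [178. 152.] [456. -84. 100.]
scene wedge_center 0.98 [277. 251.] [548. 361.  14.]
scene wedge_tail 0.51 [253. 195.] [399. 159.  14.]
scene wedge_front 0.7 [258. 250.] [568. 318.   8.]
scene dock 0.75 [230. 179.] [354.  27.   
[... 214 characters left out ...]
7667 448.98322628   0.        ]
side cell 0.44 [271. 205.] [560. 354.   0.]
side guard_hinge 0.72 [245. 267.] [455. -97. 100.]
side guard_hinge 0.6 [322. 212.] [697. 148. 100.]
side guard_low 0.84 [265. 268.] [514.  -6.  18.]
side wedge_center 0.79 [271. 199.] [561. 374.  14.]
side wedge_tail 0.64 [266. 195.] [546. 401.  14.]
side wedge_tail 0.29 [241. 268.] [446.  -0.  14.]
side wedge_front 0.54 [275. 205.] [574. 342.   8.]
side wedge_front 0.46 [225. 242.] [398. 133.   8.]
side dock 0.88 [265. 193.] [546. 437.   0.]
side dock 0.83 [210. 168.] [331. 655.   0.]
side dock 0.8 [169. 219.] [204. 284.   0.]
side dock 0.75 [210. 270.] [356.  13.  -0.]
side cleaner 0.9 [321. 210.] [735. 314.   0.]
```

View pics/scene0.png

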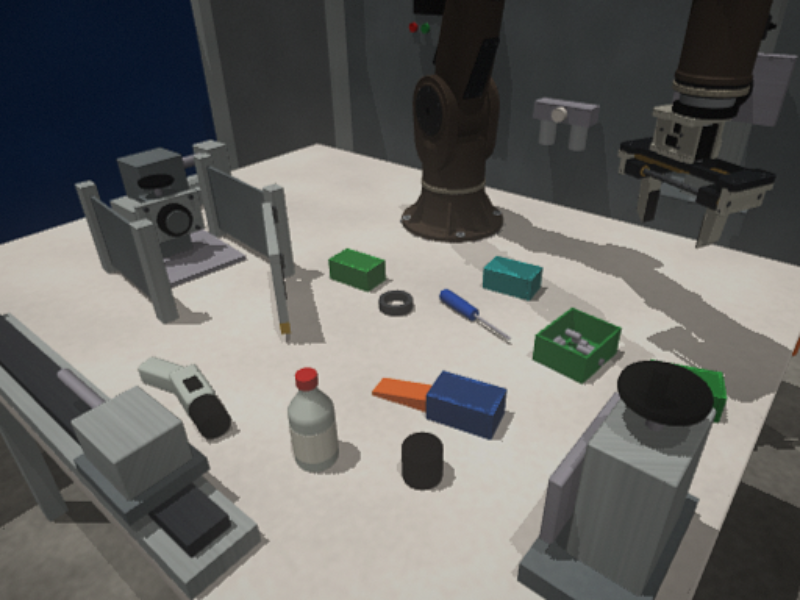

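View pics/side0.png

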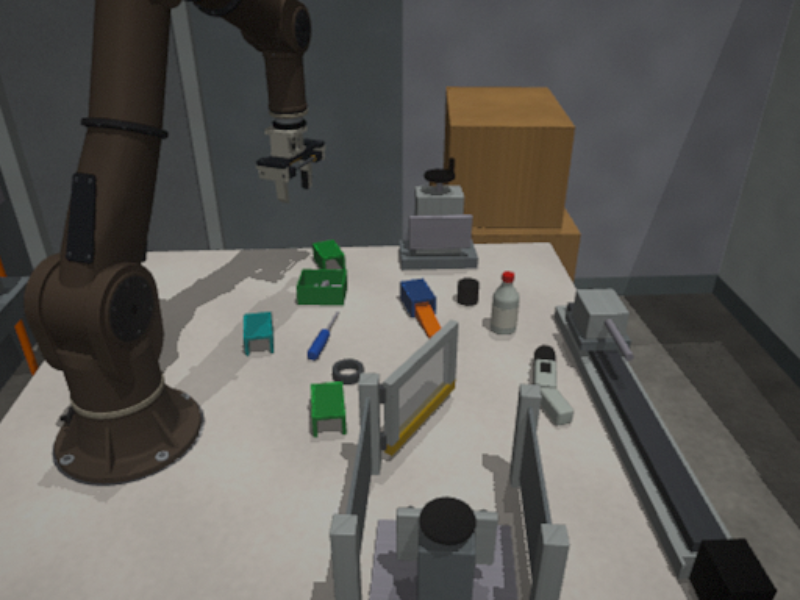

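The scene picture shows the open guard at (280,260), with the cell behind it. The orange wedge (400,390) sticks out of the blue dock (465,400).

Dock-shaped candidates in the side picture are green (328,405), green (328,255), teal (258,330) and blue (418,297). The blue one fits, because it is blue and holds the orange wedge. I'll confirm it in a crop, together with the cell.

```bash
python3 - <<'E'
from h import *
a=vision.read_camera("scene");b=vision.read_camera("side")
ca=a["image"][90:220,40:200]; cb=b["image"][160:310,215:375]
cw=b["image"][170:220,240:300]; cs=a["image"][225:285,230:330]
top=np.hstack([cv2.resize(ca,(400,325)),cv2.resize(cb,(400,375))[:325]])
bot=np.hstack([cv2.resize(cs,(400,240)),cv2.resize(cw,(330,275))[:240],np.zeros((240,70,3),np.uint8)])
cv2.imwrite("pics/crop1.png",np.vstack([top,bot]))
# triangulate
def tri(ua,ub):
    c1,d1=ray(a,ua);c2,d2=ray(b,ub)
    s=np.linalg.lstsq(np.c_[d1,-d2],c2-c1,rcond=None)[0]
    p,q=c1+s[0]*d1,c2+s[1]*d2
    return (p+q)/2,np.linalg.norm(p-q)
for t in ["guard_hinge","guard_low","wedge_center","wedge_front","dock"]:
    A=vision.pinpoint(a,t);B=vision.pinpoint(b,t)
    for x in A[:2]:
        for y in B[:2]:
            p,e=tri(x["xy"],y["xy"]); 
            if e<25: print(t,np.round(p),round(e,1),round(x["p"],2),round(y["p"],2))
E
```

```text
guard_hinge [456. -83.  96.] 2.8 0.79 0.92
wedge_center [563. 369.  24.] 7.0 0.94 0.64
wedge_front [577. 324.  10.] 7.5 0.9 0.61
dock [550. 423.   4.] 2.2 0.95 0.68
dock [203. 281.   7.] 3.8 0.7 0.71
```

View pics/crop1.png

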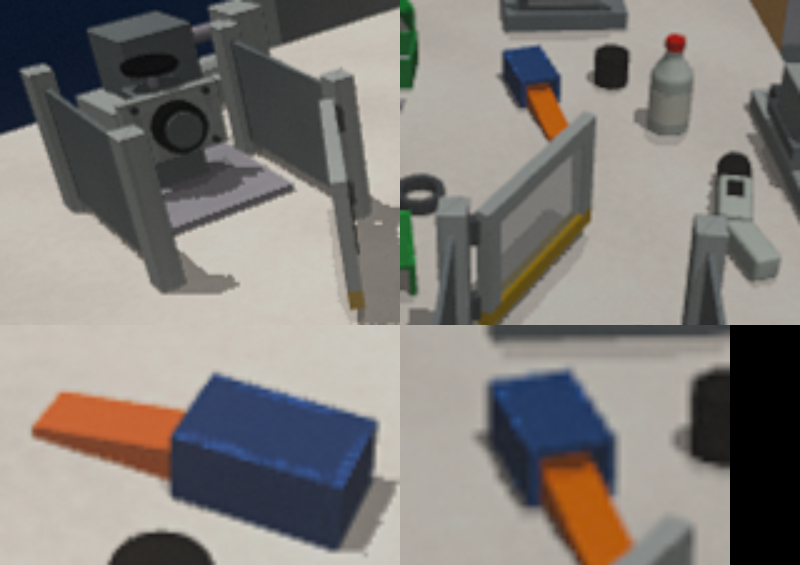

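The crop confirms it: the orange wedge sits in the blue dock with its thin end out. The cell opens toward the guard, and its two front posts are clear, so I'll take the cell's heading from the post tops and bases.

```bash
python3 - <<'E'
from h import *
a=vision.read_camera("scene");b=vision.read_camera("side")
f=lambda n,pic,uv,z:print(n,np.round(onz(pic,uv,z)))
A=lambda x,y:(40+x*.4,90+y*.4)
B=lambda x,y:(215+(x-400)/2.5,160+y/2.5)
f("free post front corners top scene",a,A(148,137),188);f(" ",a,A(112,137),188)
f("hinge post top scene R",a,A(355,75),188);f(" L",a,A(322,82),188)
f("free post base scene",a,A(165,292),0);f(" R",a,A(186,285),0);f("hinge post base R",a,A(368,212),0)
f("hinge post top side",b,B(440,200),188);f(" ",b,B(470,200),188)
f("free post top side",b,B(697,217),188);f(" ",b,B(727,217),188)
f("guard tip scene",a,A(357,305),18);f("guard tip side",b,B(590,222),18);f("g tip top side",b,B(594,116),168);f("g tip top scene",a,A(328,98),168)
f("hinge bottom side",b,B(482,322),18)
E
```

```text
free post front corners top scene [ 667. -123.  188.]
  [ 690. -152.  188.]
hinge post top scene R [420. -91. 188.]
 L [ 459. -104.  188.]
free post base scene [ 686. -139.    0.]
 R [ 663. -133.    0.]
hinge post base R [ 421. -101.    0.]
hinge post top side [422. -99. 188.]
  [ 452. -101.  188.]
free post top side [ 666. -139.  188.]
  [ 694. -141.  188.]
guard tip scene [584.  73.  18.]
guard tip side [597.  75.  18.]
g tip top side [596.  76. 168.]
g tip top scene [ 456. -101.  168.]
hinge bottom side [462. -89.  18.]
```

```bash
cat >> h.py <<'E'
def plan(waypts, start=None):
    """waypts: (x,y,z,yaw_deg of tool y,nrows); prints rows (tool axes), tool pointing down"""
    o=readout.get_obs()
    if start is None:
        M=R.from_rotvec(o["tcp_rot"]).as_matrix(); start=(*o["position"],np.degrees(np.arctan2(M[1,1],M[0,1])))
    p=np.array(start[:3],float);yaw=start[3]
    print("t",round(o["time"],2),"start",np.round(start,1),"F",np.round(o["force"],1),"gap",round(o["finger_gap"]*92,1),"grip",round(o["grip_force"],1))
    i=0
    for x,y,z,t,n in waypts:
        q=np.array([x,y,z],float);dy=(t-yaw)
        for k in range(n):
            a=np.radians(yaw);ty=np.array([np.cos(a),np.sin(a),0]);tx=np.array([np.sin(a)*-1,np.cos(a),0])
            tx=np.cross(ty,[0,0,-1]) # x=y×z
            s=(q-p)/n if k==0 else s
            print([round(float(v),1) for v in (s@tx,s@ty,-s[2],0,0,-dy/n/5)],end=",\n" if i%5==4 else ", ");i+=1
            yaw+=dy/n
        p=q
    print()
H=np.array([457,-85.]);CY=-9.3
def gpt(q,rad,off):
    h=np.radians(CY+q);u=np.array([np.cos(h),np.sin(h)]);n=np.array([-u[1],u[0]])
    return H+rad*u+off*n
E
python3 - <<'E'
from h import *
w=[(*gpt(58.7,180,65),150,44.4,20)]
print(np.round(w,0))
plan(w)
E
```

```text
[[525.  94. 150.  44.  20.]]
t 1.6 start [266.1 565.5 194.4  64.8] F [ 0.1 -0.5  0.3] gap 92.0 grip 0.0
[-21.7, -15.8, 2.2, 0.0, 0.0, 0.2], [-22.0, -15.4, 2.2, 0.0, 0.0, 0.2], [-22.3, -15.0, 2.2, 0.0, 0.0, 0.2], [-22.6, -14.6, 2.2, 0.0, 0.0, 0.2], [-22.8, -14.2, 2.2, 0.0, 0.0, 0.2],
[-23.1, -13.8, 2.2, 0.0, 0.0, 0.2], [-23.3, -13.4, 2.2, 0.0, 0.0, 0.2], [-23.5, -13.0, 2.2, 0.0, 0.0, 0.2], [-23.8, -12.6, 2.2, 0.0, 0.0, 0.2], [-24.0, -12.2, 2.2, 0.0, 0.0, 0.2],
[-24.2, -11.7, 2.2, 0.0, 0.0, 0.2], [-24.4, -11.3, 2.2, 0.0, 0.0, 0.2], [-24.6, -10.9, 2.2, 0.0, 0.0, 0.2], [-24.8, -10.4, 2.2, 0.0, 0.0, 0.2], [-25.0, -10.0, 2.2, 0.0, 0.0, 0.2],
[-25.1, -9.5, 2.2, 0.0, 0.0, 0.2], [-25.3, -9.1, 2.2, 0.0, 0.0, 0.2], [-25.5, -8.6, 2.2, 0.0, 0.0, 0.2], [-25.6, -8.2, 2.2, 0.0, 0.0, 0.2], [-25.8, -7.7, 2.2, 0.0, 0.0, 0.2],
```

send_rows(plan=[[-22, -15.5, 2, 0, 0, 0.2], [-22, -15.5, 2, 0, 0, 0.2], [-22.5, -15, 2, 0, 0, 0.2], [-22.5, -14.5, 2, 0, 0, 0.2], [-23, -14, 2, 0, 0, 0.2]], hand=255, force=20)

```text
time: 2.02
position: [332.2, 446.9, 184.4]
tcp_rot: [0.82, 3.033, 0.0]
force: [-0.1, -0.0, -0.2]
finger_gap: 0.688
grip_force: 0.0
```

send_rows(plan=[[-23, -14, 2, 0, 0, 0.2], [-23.5, -13.5, 2, 0, 0, 0.2], [-23.5, -13, 2, 0, 0, 0.2], [-24, -12.5, 2, 0, 0, 0.2], [-24, -12, 2, 0, 0, 0.2]])

```text
time: 2.43
position: [397.5, 328.9, 174.5]
tcp_rot: [0.951, 2.994, 0.001]
force: [0.3, -0.4, 0.5]
finger_gap: 0.322
grip_force: 0.0
```

send_rows(plan=[[-24, -11.5, 2, 0, 0, 0.2], [-24.5, -11.5, 2, 0, 0, 0.2], [-24.5, -11, 2, 0, 0, 0.2], [-25, -10.5, 2, 0, 0, 0.2], [-25, -10, 2, 0, 0, 0.2]])

```text
time: 2.85
position: [462.6, 211.1, 164.6]
tcp_rot: [1.081, 2.949, 0.001]
force: [0.4, -0.3, 0.8]
finger_gap: 0.012
grip_force: 0.0
```

send_rows(plan=[[-25, -9.5, 3, 0, 0, 0.2], [-25.5, -9, 3, 0, 0, 0.2], [-25.5, -8.5, 3, 0, 0, 0.2], [-25.5, -8, 3, 0, 0, 0.2], [-25.5, -8, 3, 0, 0, 0.2]])

```text
time: 3.27
position: [527.8, 94.0, 149.5]
tcp_rot: [1.208, 2.9, 0.001]
force: [0.1, -0.4, 0.1]
finger_gap: 0.004
grip_force: 0.0
```

```bash
python3 - <<'E'
from h import *
b=vision.read_camera("wrist");s=vision.read_camera("side")
cv2.imwrite("pics/w1.png",np.hstack([cv2.resize(b["image"],(400,300)),cv2.resize(s["image"][150:320,180:400],(400,300))]))
w=[(*gpt(a,180,o),135,CY+a,n) for a,o,n in [(58.7,30,4),(50,10,3),(40,10,3),(30,10,3),(20,10,3),(12,10,2),(6,10,2)]]
plan(w)
E
```

```text
t 3.37 start [528.9  90.1 149.3  44.4] F [ 0.1 -0.2 -0.4] gap 0.6 grip 0.0
[-7.3, 0.7, 3.6, 0.0, 0.0, -0.3], [-7.3, 0.6, 3.6, 0.0, 0.0, -0.3], [-7.3, 0.4, 3.6, 0.0, 0.0, -0.3], [-7.3, 0.2, 3.6, 0.0, 0.0, -0.3], [-15.8, -0.2, -0.0, 0.0, 0.0, 0.6],
[-15.8, 0.6, -0.0, 0.0, 0.0, 0.6], [-15.7, 1.4, -0.0, 0.0, 0.0, 0.6], [-10.5, -0.3, -0.0, 0.0, 0.0, 0.7], [-10.5, 0.3, -0.0, 0.0, 0.0, 0.7], [-10.4, 0.9, -0.0, 0.0, 0.0, 0.7],
[-10.5, -0.3, -0.0, 0.0, 0.0, 0.7], [-10.5, 0.3, -0.0, 0.0, 0.0, 0.7], [-10.4, 0.9, -0.0, 0.0, 0.0, 0.7], [-10.5, -0.3, -0.0, 0.0, 0.0, 0.7], [-10.5, 0.3, -0.0, 0.0, 0.0, 0.7],
[-10.4, 0.9, -0.0, 0.0, 0.0, 0.7], [-12.6, -0.2, -0.0, 0.0, 0.0, 0.8], [-12.6, 0.7, -0.0, 0.0, 0.0, 0.8], [-9.4, 0.0, -0.0, 0.0, 0.0, 0.6], [-9.4, 0.5, -0.0, 0.0, 0.0, 0.6],
```

View pics/w1.png

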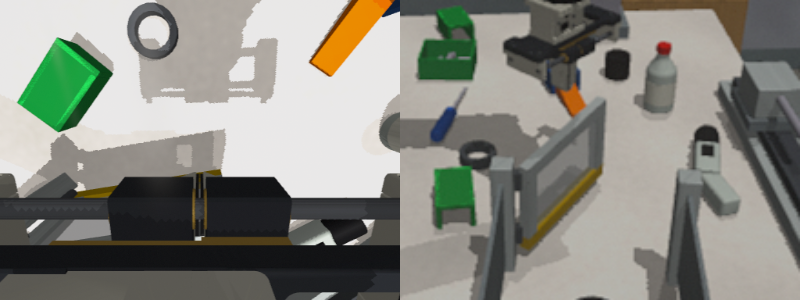

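The wrist view shows the closed fingers just outside the pane, with the yellow rail at (200,185). The side view agrees, so I'll swing it shut.

send_rows(plan=[[-7.5, 0.5, 3.5, 0, 0, -0.3], [-7.5, 0.5, 3.5, 0, 0, -0.3], [-7.5, 0.5, 3.5, 0, 0, -0.3], [-7.5, 0.2, 3.5, 0, 0, -0.3], [-10, 0, 0, 0, 0, 0.4]])

```text
time: 3.78
position: [557.5, 70.3, 134.9]
tcp_rot: [-1.102, -2.941, 0.0]
force: [-0.8, 0.3, -0.3]
finger_gap: 0.004
grip_force: 0.0
```

send_rows(plan=[[-10, 0.3, 0, 0, 0, 0.4], [-10, 0.5, 0, 0, 0, 0.4], [-10, 0.5, 0, 0, 0, 0.4], [-8, 0.5, 0, 0, 0, 0.3], [-10.5, 0.3, 0, 0, 0, 0.7]])

```text
time: 4.2
position: [594.5, 36.8, 135.6]
tcp_rot: [1.385, 2.82, 0.001]
force: [-0.8, 2.5, 0.2]
finger_gap: 0.002
grip_force: 0.8
```

send_rows(plan=[[-10.5, 0.3, 0, 0, 0, 0.7], [-10.5, 0.3, 0, 0, 0, 0.7], [-10.5, 0.3, 0, 0, 0, 0.7], [-10.5, 0.3, 0, 0, 0, 0.7], [-10.5, 0.3, 0, 0, 0, 0.7]])

```text
time: 4.62
position: [622.8, -7.7, 135.6]
tcp_rot: [1.8, 2.574, 0.001]
force: [0.1, 2.3, 0.4]
finger_gap: 0.007
grip_force: 0.8
```

send_rows(plan=[[-10.5, 0.3, 0, 0, 0, 0.7], [-10.5, 0.3, 0, 0, 0, 0.7], [-10.5, 0.3, 0, 0, 0, 0.7], [-10.5, 0.3, 0, 0, 0, 0.7], [-10, 0.3, 0, 0, 0, 0.7]])

```text
time: 5.03
position: [636.2, -58.0, 135.7]
tcp_rot: [2.171, 2.27, 0.001]
force: [1.7, 0.7, 0.9]
finger_gap: 0.003
grip_force: 0.8
```

```bash
python3 - <<'E'
from h import *
p=readout.get_obs()["position"][:2]
d=p-H;u=np.array([np.cos(np.radians(CY)),np.sin(np.radians(CY))])
print("r",d@u,"off",d@[-u[1],u[0]], "ang",np.degrees(np.arctan2(d@[-u[1],u[0]]-10,d@u)))
plan([(*gpt(0,180,10),135,CY,5)])
E
```

```text
r 172.50494802982 off 55.585488533142296 ang 14.802395307992963
t 5.03 start [636.2 -58.  135.7   2.5] F [1.7 0.7 0.9] gap 0.3 grip 0.8
[-9.2, -0.4, 0.1, 0.0, 0.0, 0.5], [-9.2, -0.0, 0.1, 0.0, 0.0, 0.5], [-9.2, 0.4, 0.1, 0.0, 0.0, 0.5], [-9.2, 0.7, 0.1, 0.0, 0.0, 0.5], [-9.2, 1.1, 0.1, 0.0, 0.0, 0.5],
```

send_rows(plan=[[-8, 0.3, 0, 0, 0, 0.6], [-8, 0.3, 0, 0, 0, 0.6], [-8, 0.3, 0, 0, 0, 0.6], [-6, 0.3, 0, 0, 0, 0.5], [-4, 0, 0, 0, 0, 0]])

```text
time: 5.45
position: [635.7, -92.5, 135.7]
tcp_rot: [2.387, 2.041, 0.0]
force: [0.9, 1.2, -0.6]
finger_gap: 0.005
grip_force: 0.6
```

send_rows(plan=[[-3, 0, 0, 0, 0, 0], [-3, 0, 0, 0, 0, 0], [-2, 0, 0, 0, 0, 0]])

```text
time: 5.7
position: [634.0, -99.5, 135.5]
tcp_rot: [2.383, 2.047, 0.0]
force: [1.2, 1.9, 0.4]
finger_gap: 0.003
grip_force: 0.6
```

send_rows(plan=[[-2, 0, 0, 0, 0, 0], [-2, 0, 0, 0, 0, 0]])

```text
time: 5.87
position: [633.4, -103.2, 135.5]
tcp_rot: [-2.383, -2.047, -0.0]
force: [0.9, 0.5, 0.4]
finger_gap: 0.002
grip_force: 0.6
```

send_rows(plan=[[-2, 0, 0, 0, 0, 0], [-2, 0, 0, 0, 0, 0], [0, 0, 0, 0, 0, 0]])

```text
time: 6.12
position: [632.9, -105.9, 135.4]
tcp_rot: [-2.382, -2.047, -0.002]
force: [0.9, 4.1, 0.8]
finger_gap: 0.009
grip_force: 2.1
```

send_rows(plan=[[-2, 0, 0, 0, 0, 0], [-2, 0, 0, 0, 0, 0], [0, 0, 0, 0, 0, 0]])

```text
time: 6.37
position: [632.8, -106.5, 135.4]
tcp_rot: [-2.377, -2.048, -0.006]
force: [2.1, 11.6, 1.5]
finger_gap: 0.009
grip_force: 6.1
```

```bash
python3 - <<'E'
from h import *
s=vision.read_camera("side");c=vision.read_camera("scene")
cv2.imwrite("pics/g1.png",np.hstack([cv2.resize(c["image"][60:270,40:250],(400,400)),cv2.resize(s["image"][170:320,200:400],(400,300)).copy() if 0 else cv2.resize(s["image"][150:340,200:390],(400,400))]))
print(readout.get_obs()["position"],readout.get_obs()["force"])
for t in ["guard_low","guard_hinge"]:
  for pic in (c,s):
    for f in vision.pinpoint(pic,t)[:2]: print(t,round(f["p"],2),np.round(f["xy"]),np.round(onz(pic,f["xy"],18 if t=="guard_low" else 98)))
E
```

```text
[ 632.8489436  -106.42210698  135.33682998] [ 1.43896237 12.13343224  2.02049026]
guard_low 0.95 [148. 185.] [ 555. -117.   18.]
guard_low 0.66 [283. 290.] [555. -99.  18.]
guard_low 0.53 [246. 268.] [459.  -7.  18.]
guard_hinge 0.61 [175. 149.] [ 447. -108.   98.]
guard_hinge 0.23 [258. 252.] [652. 390.  98.]
guard_hinge 0.82 [244. 266.] [453. -89.  98.]
guard_hinge 0.26 [284. 293.] [ 545. -193.   98.]
```

View pics/g1.png

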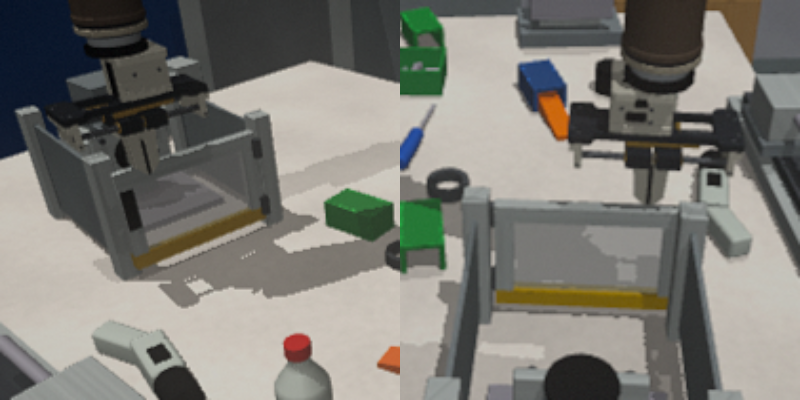

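The guard is shut: it sits between the posts in both views, the yellow rail runs (140,262)–(265,213) in the left crop, and it resists with 12 N. I'll back off and go over the wedge front.

```bash
python3 - <<'E'
from h import *
c=vision.read_camera("scene");s=vision.read_camera("side")
P=lambda x,y:(40+x*.525,60+y*.525)
S=lambda x,y:(200+(x-400)*.475,150+y*.475)
print([np.round(onz(c,P(*q),18),0) for q in [(135,265),(268,213)]])
print("side rail",[np.round(onz(s,S(*q),18),0) for q in [(497,303),(667,308)]])
o=readout.get_obs();M=R.from_rotvec(o["tcp_rot"]).as_matrix();print(np.degrees(np.arctan2(M[1,1],M[0,1])))
plan([(640,-60,140,-9,3),(573,300,140,14,15)])
E
```

```text
[array([ 668., -136.,   18.]), array([ 441., -105.,   18.])]
side rail [array([ 456., -108.,   18.]), array([ 666., -128.,   18.])]
-8.483524925419903
t 6.77 start [ 632.8 -106.4  135.4   -8.5] F [ 1.5 12.4  2.7] gap 0.2 grip 6.0
[15.7, 0.1, -1.5, 0.0, 0.0, 0.0], [15.7, 0.0, -1.5, 0.0, 0.0, 0.0], [15.7, -0.0, -1.5, 0.0, 0.0, 0.0], [23.0, -8.2, -0.0, 0.0, 0.0, -0.3], [23.2, -7.5, -0.0, 0.0, 0.0, -0.3],
[23.4, -6.9, -0.0, 0.0, 0.0, -0.3], [23.6, -6.3, -0.0, 0.0, 0.0, -0.3], [23.7, -5.7, -0.0, 0.0, 0.0, -0.3], [23.9, -5.0, -0.0, 0.0, 0.0, -0.3], [24.0, -4.4, -0.0, 0.0, 0.0, -0.3],
[24.1, -3.7, -0.0, 0.0, 0.0, -0.3], [24.2, -3.1, -0.0, 0.0, 0.0, -0.3], [24.3, -2.4, -0.0, 0.0, 0.0, -0.3], [24.3, -1.8, -0.0, 0.0, 0.0, -0.3], [24.4, -1.1, -0.0, 0.0, 0.0, -0.3],
[24.4, -0.5, -0.0, 0.0, 0.0, -0.3], [24.4, 0.2, -0.0, 0.0, 0.0, -0.3], [24.4, 0.8, -0.0, 0.0, 0.0, -0.3],
```

send_rows(plan=[[16, 0, -1.5, 0, 0, 0], [16, 0, -1.5, 0, 0, 0], [16, 0, -1.5, 0, 0, 0], [23, -8, 0, 0, 0, -0.3], [23, -7.5, 0, 0, 0, -0.3]], hand=0)

```text
time: 7.18
position: [630.1, -16.3, 139.9]
tcp_rot: [2.329, 2.108, -0.001]
force: [-0.7, -0.2, 0.4]
finger_gap: 0.32
grip_force: 0.0
```

send_rows(plan=[[23.5, -7, 0, 0, 0, -0.3], [23.5, -6.5, 0, 0, 0, -0.3], [23.5, -6, 0, 0, 0, -0.3], [24, -5, 0, 0, 0, -0.3], [24, -4.5, 0, 0, 0, -0.3]])

```text
time: 7.6
position: [606.4, 104.3, 139.9]
tcp_rot: [2.185, 2.257, -0.001]
force: [-0.2, 0.3, 0.1]
finger_gap: 0.677
grip_force: 0.0
```

send_rows(plan=[[24, -4, 0, 0, 0, -0.3], [24, -3, 0, 0, 0, -0.3], [24, -2.5, 0, 0, 0, -0.3], [22, -2, 0, 0, 0, -0.3], [15, -1, 0, 0, 0, -0.3]])

```text
time: 8.02
position: [585.0, 213.8, 139.7]
tcp_rot: [-2.029, -2.397, 0.0]
force: [1.1, 0.7, -0.0]
finger_gap: 0.992
grip_force: 0.0
```

send_rows(plan=[[0, 0, 0, 0, 0, 0], [0, 0, 0, 0, 0, 0]])

```text
time: 8.18
position: [585.8, 211.5, 139.8]
tcp_rot: [2.033, 2.395, -0.001]
force: [-0.8, -0.4, 0.7]
finger_gap: 0.995
grip_force: 0.0
```

```bash
python3 - <<'E'
from h import *
b=vision.read_camera("wrist");cv2.imwrite("pics/w2.png",b["image"])
o=readout.get_obs();print(o["position"],R.from_rotvec(o["tcp_rot"]).as_matrix().round(2).tolist())
for t,z in [("wedge_center",14),("wedge_front",8),("dock",0)]:
    for f in vision.pinpoint(b,t)[:2]: print(t,round(f["p"],2),np.round(f["xy"]),np.round(onz(b,f["xy"],z),1))
# orange outline
h=cv2.cvtColor(b["image"],cv2.COLOR_BGR2HSV);m=cv2.inRange(h,(5,150,90),(22,255,255))
cs=max(cv2.findContours(m,0,2)[0],key=cv2.contourArea);q=cv2.approxPolyDP(cs,4,True)[:,0]
for v in q: print(v,np.round(onz(b,v,0)[:2],1),np.round(onz(b,v,8)[:2],1))
E
```

```text
[586.17245237 210.13663313 139.91896944] [[-0.16, 0.99, 0.0], [0.99, 0.16, -0.0], [-0.0, -0.0, -1.0]]
wedge_center 0.71 [253.  15.] [558.4 366.1  14. ]
wedge_center 0.54 [ 82. 197.] [398.5 156.9  14. ]
wedge_front 0.62 [260.  67.] [572.  322.9   8. ]
[272   4] [574.2 382.7] [574.2 380.2]
[234   7] [537.6 374. ] [538.5 371.8]
[244 116] [563.3 272.4] [563.5 272.7]
[276 113] [596.9 281.1] [596.3 281.2]
```

View pics/w2.png

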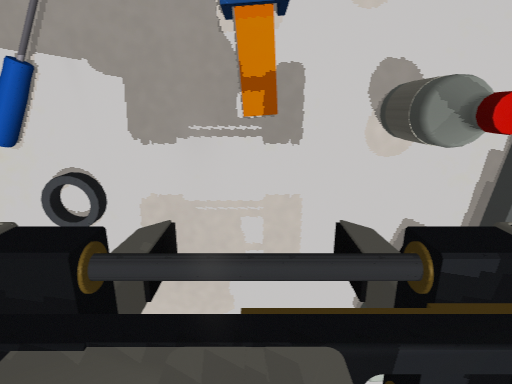

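The wedge shows at (255,60), with its thin end at (260,114) and the dock mouth at (254,5). That puts the thin end at about (580,277), heading −76°, and the grasp at about (570,321).

```bash
python3 - <<'E'
from h import *
plan([(570,321,60,14,6),(570,321,4,14,4)])
E
```

```text
t 8.38 start [586.4 209.5 140.    9.1] F [0.2 0.  0.4] gap 91.8 grip 0.0
[18.8, 0.2, 13.3, 0.0, 0.0, -0.2], [18.8, 0.5, 13.3, 0.0, 0.0, -0.2], [18.8, 0.8, 13.3, 0.0, 0.0, -0.2], [18.7, 1.0, 13.3, 0.0, 0.0, -0.2], [18.7, 1.3, 13.3, 0.0, 0.0, -0.2],
[18.7, 1.6, 13.3, 0.0, 0.0, -0.2], [0.0, 0.0, 14.0, 0.0, 0.0, -0.0], [0.0, 0.0, 14.0, 0.0, 0.0, -0.0], [0.0, 0.0, 14.0, 0.0, 0.0, -0.0], [0.0, 0.0, 14.0, 0.0, 0.0, -0.0],
```

send_rows(plan=[[19, 0.2, 13, 0, 0, -0.2], [19, 0.5, 13, 0, 0, -0.2], [19, 0.8, 13, 0, 0, -0.2], [19, 1, 13, 0, 0, -0.2], [19, 1.3, 13, 0, 0, -0.2]])

```text
time: 8.8
position: [569.7, 308.0, 72.9]
tcp_rot: [-1.923, -2.483, 0.001]
force: [0.1, 0.5, -0.5]
finger_gap: 0.997
grip_force: 0.0
```

send_rows(plan=[[17, 1.5, 13, 0, 0, 0], [0, 0, 15, 0, 0, 0], [0, 0, 15, 0, 0, 0], [0, 0, 15, 0, 0, 0], [0, 0, 0, 0, 0, 0]])

```text
time: 9.22
position: [565.7, 322.5, 12.9]
tcp_rot: [-1.925, -2.48, 0.008]
force: [-0.9, -0.8, -0.8]
finger_gap: 0.999
grip_force: 0.0
```

```bash
python3 - <<'E'
from h import *
plan([(570,321,4,14,2)])
E
```

```text
t 9.22 start [565.7 322.5  12.9  14.4] F [-0.9 -0.8 -0.8] gap 91.9 grip 0.0
[-1.3, 1.9, 4.5, 0.0, 0.0, 0.0], [-1.3, 1.9, 4.5, 0.0, 0.0, 0.0],
```

send_rows(plan=[[-1.3, 2, 4.5, 0, 0, 0], [-1.3, 2, 4.5, 0, 0, 0], [0, 0, 0, 0, 0, 0]])

```text
time: 9.47
position: [573.5, 320.6, 7.7]
tcp_rot: [1.928, 2.48, 0.0]
force: [0.3, -0.2, 0.4]
finger_gap: 0.999
grip_force: 0.0
```

send_rows(plan=[[0, 0, 0, 0, 0, 0], [0, 0, 0, 0, 0, 0], [0, 0, 0, 0, 0, 0], [0, 0, 0, 0, 0, 0], [0, 0, 0, 0, 0, 0]], hand=255, force=35)

```text
time: 9.88
position: [572.9, 320.9, 8.3]
tcp_rot: [1.928, 2.481, 0.001]
force: [0.4, -0.9, 0.3]
finger_gap: 0.687
grip_force: 0.0
```

send_rows(plan=[[0, 0, 0, 0, 0, 0], [0, 0, 0, 0, 0, 0], [0, 0, 0, 0, 0, 0], [0, 0, 0, 0, 0, 0]])

```text
time: 10.22
position: [572.8, 320.8, 7.9]
tcp_rot: [-1.928, -2.481, 0.0]
force: [0.2, -0.3, -0.8]
finger_gap: 0.395
grip_force: 0.0
```

```bash
python3 - <<'E'
from h import *
o=readout.get_obs();p=o["position"]
w=(p[0]+110*.242,p[1]-110*.97,5.5,14,7)
# front target: cell origin O, out n ; yaw -8 -> centre 140 out, front 95 out
O=np.array([563,-103]);n=np.array([np.sin(np.radians(8)),np.cos(np.radians(8))])
f=O+100*n;print(w,f)
plan([w,(*f,5.5,-8,12)])
E
```

```text
(np.float64(599.3888796947189), np.float64(214.06746446634327), 5.5, 14, 7) [576.9173101   -3.97319313]
t 10.22 start [572.8 320.8   7.9  14.3] F [ 0.2 -0.3 -0.8] gap 36.3 grip 0.0
[-15.7, -0.1, 0.3, 0.0, 0.0, 0.0], [-15.7, -0.1, 0.3, 0.0, 0.0, 0.0], [-15.7, -0.1, 0.3, 0.0, 0.0, 0.0], [-15.7, -0.0, 0.3, 0.0, 0.0, 0.0], [-15.7, -0.0, 0.3, 0.0, 0.0, 0.0],
[-15.7, -0.0, 0.3, 0.0, 0.0, 0.0], [-15.7, -0.0, 0.3, 0.0, 0.0, 0.0], [-17.2, -6.2, -0.0, 0.0, 0.0, 0.4], [-17.4, -5.7, -0.0, 0.0, 0.0, 0.4], [-17.5, -5.1, -0.0, 0.0, 0.0, 0.4],
[-17.7, -4.5, -0.0, 0.0, 0.0, 0.4], [-17.8, -4.0, -0.0, 0.0, 0.0, 0.4], [-17.9, -3.4, -0.0, 0.0, 0.0, 0.4], [-18.0, -2.8, -0.0, 0.0, 0.0, 0.4], [-18.1, -2.2, -0.0, 0.0, 0.0, 0.4],
[-18.2, -1.7, -0.0, 0.0, 0.0, 0.4], [-18.2, -1.1, -0.0, 0.0, 0.0, 0.4], [-18.3, -0.5, -0.0, 0.0, 0.0, 0.4], [-18.3, 0.1, -0.0, 0.0, 0.0, 0.4],
```

send_rows(plan=[[0, 0, 0, 0, 0, 0], [0, 0, 2, 0, 0, 0], [0, 0, 2, 0, 0, 0], [0, 0, 0, 0, 0, 0]], hand=120)

```text
time: 10.55
position: [572.5, 320.6, 3.4]
tcp_rot: [-1.928, -2.48, 0.001]
force: [-0.6, -0.6, 0.5]
finger_gap: 0.528
grip_force: 0.0
```

send_rows(plan=[[0, 0, 0, 0, 0, 0], [0, 0, 0, 0, 0, 0], [0, 0, 0, 0, 0, 0], [0, 0, 0, 0, 0, 0], [0, 0, 0, 0, 0, 0]], hand=255)

```text
time: 10.97
position: [572.9, 320.8, 4.0]
tcp_rot: [1.928, 2.481, 0.0]
force: [0.3, 0.3, 0.3]
finger_gap: 0.219
grip_force: 0.0
```

send_rows(plan=[[-3, 0, 0, 0, 0, 0], [-5, 0, 0, 0, 0, 0], [-5, 0, 0, 0, 0, 0], [-5, 0, 0, 0, 0, 0]])

```text
time: 11.3
position: [577.5, 302.4, 4.0]
tcp_rot: [1.928, 2.48, -0.0]
force: [-0.4, -0.6, -0.4]
finger_gap: 0.009
grip_force: 0.0
```

The fingers closed on nothing, so I need to look.

```bash
python3 - <<'E'
from h import *
b=vision.read_camera("wrist");s=vision.read_camera("side");c=vision.read_camera("scene")
cv2.imwrite("pics/w3.png",np.hstack([cv2.resize(b["image"],(400,300)),cv2.resize(c["image"][190:310,200:360],(400,300))]))
for pic in (s,c):
  for t,z in [("wedge_center",14),("wedge_front",8),("dock",0)]:
    for f in vision.pinpoint(pic,t)[:2]: print(t,round(f["p"],2),np.round(f["xy"]),np.round(onz(pic,f["xy"],z),1))
print(readout.get_obs()["position"], "tcp in scene",proj(c,readout.get_obs()["position"]))
E
```

```text
wedge_center 0.77 [272. 199.] [563.1 373.5  14. ]
dock 0.9 [167. 217.] [196.1 293.9   0. ]
dock 0.58 [209. 271.] [352.8   8.3   0. ]
wedge_center 0.79 [275. 252.] [555.8 358.9  14. ]
wedge_front 0.77 [254. 252.] [577.7 316.4   8. ]
dock 0.76 [228. 181.] [366.5  30.5   0. ]
dock 0.61 [301. 263.] [535.8 418.6   0. ]
[577.12089334 303.70977617   3.91724256] tcp in scene [250.35886463 250.5608237 ]
```

View pics/w3.png

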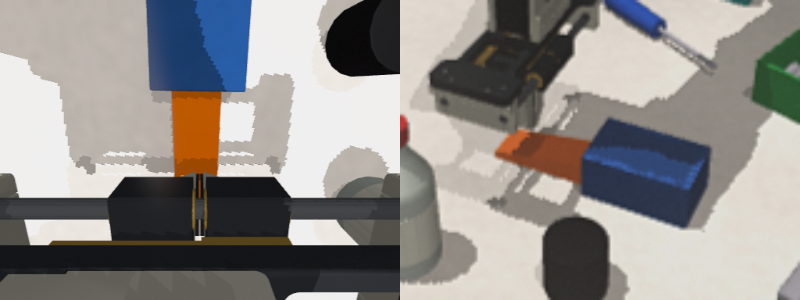

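```bash
python3 - <<'E'
from h import *
s=vision.read_camera("side");c=vision.read_camera("scene")
o=readout.get_obs();p=np.array(o["position"]);print(p,o["tcp_rot"],o["finger_gap"],o["force"])
out=[]
for pic,(x,y) in ((c,(200,170)),(s,(220,120))):
    I=pic["image"].copy();K=4
    cr=cv2.resize(I[y:y+135,x:x+100],(400,540),interpolation=cv2.INTER_CUBIC)
    for dz in (0,66):
        u=(proj(pic,p+[0,0,dz])-[x,y])*K; cv2.circle(cr,tuple(int(v) for v in u),5,(255,0,255),1)
    out.append(cr)
cv2.imwrite("pics/g2.png",np.hstack(out))
E
```

```text
[577.12657836 303.56573548   3.90439532] [-1.92719720e+00 -2.48092890e+00  7.58376519e-07] 0.005100538753204568 [0.5855066  0.0229586  0.93771624]
```

View pics/g2.png

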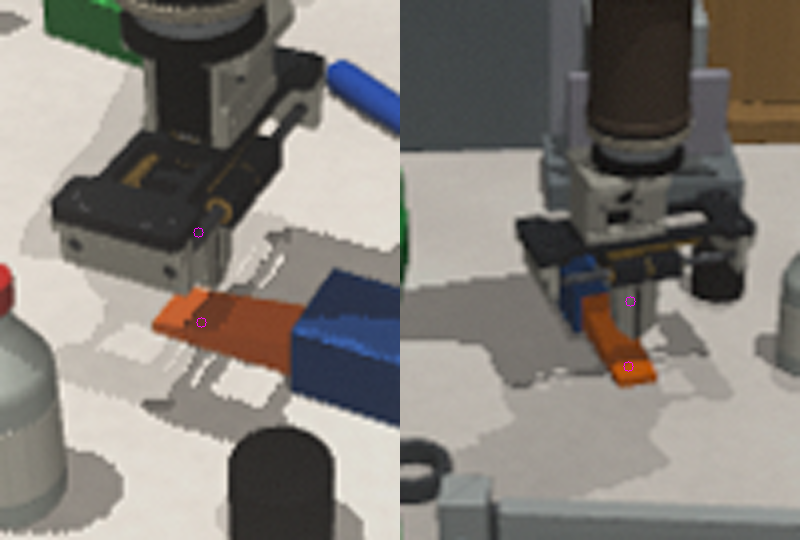

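```bash
python3 - <<'E'
from h import *
s=vision.read_camera("side");c=vision.read_camera("scene")
def tri(ua,ub):
    c1,d1=ray(c,ua);c2,d2=ray(s,ub)
    k=np.linalg.lstsq(np.c_[d1,-d2],c2-c1,rcond=None)[0]
    return (c1+k[0]*d1+c2+k[1]*d2)/2,np.linalg.norm(c1+k[0]*d1-c2-k[1]*d2)
print("tip now",tri((251.2,241.2),(281.8,203.8)))
print("start proj",proj(c,[266,565,194]),"seen ~435,146",proj(s,[266,565,194]),"seen ~",(293*.64,193*.64))
print("push proj side",proj(s,[633,-106,135]),"seen 318,247; scene",proj(c,[633,-106,135]),"seen",(40+150*.525,60+172*.525))
print("flange/pts: thin end tri",tri((200+165/4,170+327/4),(220+237/4,120+380/4)))
# refs
print("wrist extr cam pos",ray(vision.read_camera("wrist"),(256,192)))
E
```

```text
tip now (array([587.40969048, 309.09996178,  36.29151584]), np.float64(13.494616424030887))
start proj [426.59334702 161.81977014] seen ~435,146 [189.1995863  133.56774167] seen ~ (187.52, 123.52)
push proj side [315.99938382 255.99189603] seen 318,247; scene [119.07109103 160.46100283] seen (118.75, 150.3)
flange/pts: thin end tri (array([585.69595432, 285.88758231,  -1.0851437 ]), np.float64(6.35032595922854))
wrist extr cam pos (array([559.292364  , 373.46793312, 194.320704  ]), array([ 0.06997278, -0.26442475, -0.96188332]))
```

The seen fingertips sit consistently about 10 px (25–30 mm) above where the reported TCP projects, at the start, at the guard and now. The fingers are therefore still above the wedge. I'll open, go back over the grasp point and descend carefully by force.

send_rows(plan=[[6, 0, 0, 0, 0, 0], [6, 0, 0, 0, 0, 0], [6, 0, 0, 0, 0, 0], [0, 0, 0, 0, 0, 0], [0, 0, 0, 0, 0, 0]], hand=0)

```text
time: 12.42
position: [572.4, 321.8, 3.8]
tcp_rot: [-1.926, -2.482, -0.0]
force: [0.1, -0.4, 0.0]
finger_gap: 0.319
grip_force: 0.0
```

send_rows(plan=[[0, 0, 0, 0, 0, 0], [0, 0, 0, 0, 0, 0], [0, 0, 0, 0, 0, 0], [0, 0, 4, 0, 0, 0], [0, 0, 0, 0, 0, 0]])

```text
time: 12.83
position: [572.5, 320.4, -0.7]
tcp_rot: [-1.928, -2.48, 0.001]
force: [0.4, -0.4, -0.9]
finger_gap: 0.684
grip_force: 0.0
```

send_rows(plan=[[0, 0, 3, 0, 0, 0], [0, 0, 3, 0, 0, 0], [0, 0, 0, 0, 0, 0]])

```text
time: 13.08
position: [572.4, 320.5, -6.9]
tcp_rot: [-1.928, -2.48, 0.001]
force: [-0.5, -0.7, -0.8]
finger_gap: 0.9
grip_force: 0.0
```

Below 0 and still no contact, which confirms the offset. I'll carry on down.

send_rows(plan=[[0, 0, 3, 0, 0, 0], [0, 0, 3, 0, 0, 0], [0, 0, 0, 0, 0, 0]])

```text
time: 13.33
position: [572.4, 320.6, -12.8]
tcp_rot: [-1.928, -2.48, 0.001]
force: [-0.9, -1.2, -0.5]
finger_gap: 0.999
grip_force: 0.0
```

send_rows(plan=[[0, 0, 3, 0, 0, 0], [0, 0, 0, 0, 0, 0]])

```text
time: 13.5
position: [572.6, 320.7, -15.5]
tcp_rot: [-1.928, -2.481, 0.001]
force: [-0.2, -0.6, 0.2]
finger_gap: 1.004
grip_force: 0.0
```

send_rows(plan=[[0, 0, 3, 0, 0, 0], [0, 0, 0, 0, 0, 0]])

```text
time: 13.67
position: [572.6, 320.7, -18.5]
tcp_rot: [-1.928, -2.481, 0.001]
force: [0.6, 0.5, -0.8]
finger_gap: 1.002
grip_force: 0.0
```

send_rows(plan=[[0, 0, 2, 0, 0, 0], [0, 0, 0, 0, 0, 0]])

```text
time: 13.83
position: [572.6, 320.7, -20.4]
tcp_rot: [-1.928, -2.481, 0.0]
force: [0.0, -0.6, -0.9]
finger_gap: 0.999
grip_force: 0.0
```

send_rows(plan=[[0, 0, 2, 0, 0, 0], [0, 0, 0, 0, 0, 0]])

```text
time: 14.0
position: [572.7, 320.7, -22.4]
tcp_rot: [-1.928, -2.481, 0.0]
force: [0.0, -0.3, -0.3]
finger_gap: 1.0
grip_force: 0.0
```

send_rows(plan=[[0, 0, 2, 0, 0, 0], [0, 0, 0, 0, 0, 0]])

```text
time: 14.17
position: [572.6, 320.7, -24.4]
tcp_rot: [-1.928, -2.481, 0.0]
force: [-0.0, 0.3, 0.2]
finger_gap: 1.002
grip_force: 0.0
```

```bash
python3 - <<'E'
from h import *
s=vision.read_camera("side");c=vision.read_camera("scene")
o=readout.get_obs();p=np.array(o["position"]);out=[]
for pic,(x,y) in ((c,(200,170)),(s,(220,120))):
    out.append(cv2.resize(pic["image"][y:y+135,x:x+100],(400,540),interpolation=cv2.INTER_CUBIC))
cv2.imwrite("pics/g3.png",np.hstack(out))
E
```

```text
(no output)
```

View pics/g3.png

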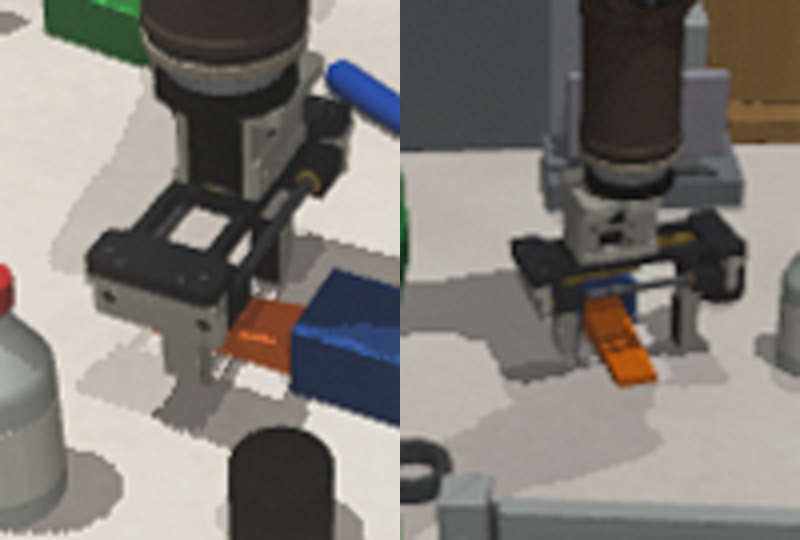

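The fingers now straddle the wedge just off the bench: left finger at (575,355) and right at (685,340) in the side crop. They sit about 8 mm too far toward +x, so I'll shift and feel for the bench.

send_rows(plan=[[0, -4, 0, 0, 0, 0], [0, -4, 0, 0, 0, 0], [0, 0, 2, 0, 0, 0], [0, 0, 0, 0, 0, 0]])

```text
time: 14.6
position: [564.4, 318.8, -26.3]
tcp_rot: [-1.927, -2.481, 0.001]
force: [0.3, -0.3, 0.1]
finger_gap: 1.004
grip_force: 0.0
```

send_rows(plan=[[0, 0, 2, 0, 0, 0], [0, 0, 0, 0, 0, 0]])

```text
time: 14.77
position: [565.0, 318.8, -28.4]
tcp_rot: [-1.928, -2.481, 0.0]
force: [-0.3, -1.4, -0.2]
finger_gap: 0.999
grip_force: 0.0
```

send_rows(plan=[[0, 0, 1.5, 0, 0, 0], [0, 0, 0, 0, 0, 0]])

```text
time: 14.93
position: [565.0, 318.7, -29.9]
tcp_rot: [-1.928, -2.481, 0.0]
force: [-0.3, 0.5, 0.1]
finger_gap: 1.003
grip_force: 0.0
```

send_rows(plan=[[0, 0, 1.5, 0, 0, 0], [0, 0, 0, 0, 0, 0]])

```text
time: 15.1
position: [565.0, 318.7, -31.3]
tcp_rot: [-1.928, -2.481, 0.0]
force: [-0.8, -0.2, 0.1]
finger_gap: 1.001
grip_force: 0.0
```

send_rows(plan=[[0, 0, 1.5, 0, 0, 0], [0, 0, 0, 0, 0, 0]])

```text
time: 15.27
position: [565.1, 318.8, -31.9]
tcp_rot: [-1.928, -2.48, -0.001]
force: [-2.0, -0.9, 7.9]
finger_gap: 1.001
grip_force: 3.9
```

send_rows(plan=[[0, 0, 1.5, 0, 0, 0], [0, 0, 0, 0, 0, 0]])

```text
time: 15.43
position: [565.2, 318.9, -32.0]
tcp_rot: [-1.928, -2.48, -0.001]
force: [-7.1, -2.4, 22.7]
finger_gap: 1.003
grip_force: 11.0
```

The bench is at reported z ≈ −32. I'll raise to about 3 mm above it and close.

send_rows(plan=[[0, 0, -3, 0, 0, 0], [0, 0, -2.5, 0, 0, 0], [0, 0, 0, 0, 0, 0], [0, 0, 0, 0, 0, 0], [0, 0, 0, 0, 0, 0]], hand=255, force=35)

```text
time: 15.85
position: [564.9, 318.7, -28.9]
tcp_rot: [-1.928, -2.481, 0.001]
force: [-0.4, -0.2, -0.4]
finger_gap: 0.687
grip_force: 0.0
```

send_rows(plan=[[0, 0, 0, 0, 0, 0], [0, 0, 0, 0, 0, 0], [0, 0, 0, 0, 0, 0], [0, 0, 0, 0, 0, 0], [0, 0, 0, 0, 0, 0]])

```text
time: 16.27
position: [565.6, 318.8, -28.5]
tcp_rot: [1.928, 2.48, 0.001]
force: [1.7, 0.6, -1.5]
finger_gap: 0.39
grip_force: 34.6
```

send_rows(plan=[[0, 0, 0, 0, 0, 0], [0, 0, 0, 0, 0, 0]])

```text
time: 16.43
position: [565.5, 318.9, -28.5]
tcp_rot: [1.928, 2.48, 0.001]
force: [1.3, 0.6, -2.8]
finger_gap: 0.388
grip_force: 34.6
```

```bash
python3 - <<'E'
from h import *
o=readout.get_obs();p=o["position"];z=-29.5
w=(p[0]+110*.242,p[1]-110*.97,z,14.3,7)
plan([w])
E
```

```text
t 16.43 start [565.5 318.9 -28.5  14.3] F [ 1.3  0.6 -2.8] gap 35.7 grip 34.6
[-15.7, -0.1, 0.1, 0.0, 0.0, -0.0], [-15.7, -0.1, 0.1, 0.0, 0.0, -0.0], [-15.7, -0.1, 0.1, 0.0, 0.0, -0.0], [-15.7, -0.1, 0.1, 0.0, 0.0, -0.0], [-15.7, -0.1, 0.1, 0.0, 0.0, -0.0],
[-15.7, -0.1, 0.1, 0.0, 0.0, -0.0], [-15.7, -0.1, 0.1, 0.0, 0.0, -0.0],
```

Gripped at 35.7 mm. Drawing it straight out.

send_rows(plan=[[-6, 0, 0, 0, 0, 0], [-10, 0, 0, 0, 0, 0], [-12, 0, 0, 0, 0, 0]])

```text
time: 16.68
position: [571.5, 291.4, -28.7]
tcp_rot: [-1.926, -2.481, 0.001]
force: [-0.6, 1.1, 0.6]
finger_gap: 0.391
grip_force: 34.5
```

send_rows(plan=[[-16, 0, 0, 0, 0, 0], [-16, 0, 0, 0, 0, 0], [-16, 0, 0, 0, 0, 0], [-16, 0, 0, 0, 0, 0], [-16, 0, 0, 0, 0, 0]])

```text
time: 17.1
position: [591.5, 210.8, -28.7]
tcp_rot: [-1.93, -2.479, 0.003]
force: [-0.0, 0.6, -1.9]
finger_gap: 0.389
grip_force: 34.5
```

```bash
python3 - <<'E'
from h import *
c=vision.read_camera("scene");s=vision.read_camera("side");w=vision.read_camera("wrist")
for pic in (c,s,w):
  for t,z in [("wedge_center",14),("wedge_front",8),("wedge_tail",14),("guard_low",18)]:
    for f in vision.pinpoint(pic,t)[:1]: print(t,round(f["p"],2),np.round(f["xy"]),np.round(onz(pic,f["xy"],z)))
# offset-corrected: real front ~ reported+(8,3)
O=np.array([563,-112]);n=np.array([np.sin(np.radians(7.5)),np.cos(np.radians(7.5))])
f=O+105*n-[8,3]; plan([(*f,-29,-7.5,11)])
E
```

```text
wedge_center 0.61 [235. 238.] [574. 252.  14.]
wedge_front 0.66 [216. 238.] [599. 210.   8.]
wedge_tail 0.76 [256. 248.] [571. 316.  14.]
guard_low 0.97 [147. 184.] [ 555. -124.   18.]
wedge_front 0.73 [286. 222.] [600. 231.   8.]
wedge_tail 0.64 [275. 207.] [572. 319.  14.]
guard_low 0.87 [287. 293.] [ 564. -110.   18.]
wedge_center 0.56 [258. 161.] [583. 253.  14.]
wedge_front 0.62 [258. 235.] [593. 211.   8.]
wedge_tail 0.81 [268.  29.] [572. 312.  14.]
t 17.85 start [591.4 214.8 -28.6  14.3] F [-0.6  0.1 -2. ] gap 35.6 grip 34.4
[-19.4, -7.1, 0.0, 0.0, 0.0, 0.4], [-19.6, -6.4, 0.0, 0.0, 0.0, 0.4], [-19.8, -5.7, 0.0, 0.0, 0.0, 0.4], [-20.0, -5.0, 0.0, 0.0, 0.0, 0.4], [-20.2, -4.3, 0.0, 0.0, 0.0, 0.4],
[-20.3, -3.6, 0.0, 0.0, 0.0, 0.4], [-20.4, -2.9, 0.0, 0.0, 0.0, 0.4], [-20.5, -2.2, 0.0, 0.0, 0.0, 0.4], [-20.6, -1.5, 0.0, 0.0, 0.0, 0.4], [-20.6, -0.8, 0.0, 0.0, 0.0, 0.4],
[-20.6, -0.1, 0.0, 0.0, 0.0, 0.4],
```

The wedge is clear of the dock: its tail is at y ≈ 315 and the mouth at about 372. I'll drag it to a staging spot in front of the guard, turning it into line.

send_rows(plan=[[-19.5, -7, 0, 0, 0, 0.4], [-19.5, -6.5, 0, 0, 0, 0.4], [-20, -6, 0, 0, 0, 0.4], [-20, -5, 0, 0, 0, 0.4], [-20, -4.5, 0, 0, 0, 0.4]])

```text
time: 18.27
position: [580.5, 109.1, -28.5]
tcp_rot: [2.141, 2.299, -0.0]
force: [-0.6, 0.6, -1.2]
finger_gap: 0.391
grip_force: 34.5
```

send_rows(plan=[[-20, -3.5, 0, 0, 0, 0.4], [-20, -3, 0, 0, 0, 0.4], [-20, -2, 0, 0, 0, 0.4], [-20, -1.5, 0, 0, 0, 0.4], [-16, -1, 0, 0, 0, 0.4]])

```text
time: 18.68
position: [570.1, 12.1, -28.4]
tcp_rot: [2.334, 2.102, -0.001]
force: [-0.2, 0.4, -1.2]
finger_gap: 0.392
grip_force: 34.4
```

send_rows(plan=[[-10, 0, 0, 0, 0, 0.3], [0, 0, 0, 0, 0, 0], [0, 0, 0, 0, 0, 0]])

```text
time: 18.93
position: [569.7, 4.9, -28.5]
tcp_rot: [2.358, 2.076, 0.0]
force: [-0.9, -0.1, -2.3]
finger_gap: 0.39
grip_force: 34.5
```

send_rows(plan=[[0, 0, 0, 0, 0, 0], [0, 0, 0, 0, 0, 0], [0, 0, 0, 0, 0, 0], [0, 0, 0, 0, 0, 0], [0, 0, 0, 0, 0, 0]], hand=0)

```text
time: 19.35
position: [569.9, 5.9, -28.5]
tcp_rot: [-2.356, -2.079, -0.001]
force: [0.5, 0.5, 0.3]
finger_gap: 0.7
grip_force: 0.0
```

send_rows(plan=[[0, 0, 0, 0, 0, 0], [0, 0, -20, 0, 0, 0], [0, 0, -35, 0, 0, 0], [15, 0, -35, 0, 0, 0], [20, 0, -35, 0, 0, 0]])

```text
time: 19.77
position: [573.5, 38.0, 97.8]
tcp_rot: [2.36, 2.073, -0.002]
force: [1.4, -0.1, 0.6]
finger_gap: 0.994
grip_force: 0.0
```

```bash
python3 - <<'E'
from h import *
c=vision.read_camera("scene");s=vision.read_camera("side");w=vision.read_camera("wrist")
o=readout.get_obs();print(o["position"],o["force"],o["finger_gap"])
for pic in (c,s,w):
  for t,z in [("wedge_center",14),("wedge_front",8),("wedge_tail",14),("guard_low",18)]:
    for f in vision.pinpoint(pic,t)[:1]: print(t,round(f["p"],2),np.round(f["xy"]),np.round(onz(pic,f["xy"],z)))
cv2.imwrite("pics/w4.png",np.hstack([cv2.resize(w["image"],(400,300)),cv2.resize(s["image"][160:310,200:400],(400,300))]))
for n,pic in (("scene",c),("side",s),("wrist",w)):
  h=cv2.cvtColor(pic["image"],cv2.COLOR_BGR2HSV);m=cv2.inRange(h,(5,150,60),(18,255,255));m[300:]=0
  if n=="side": m[:,:200]=0
  if n=="scene": m[:,:120]=0
  q=cv2.minAreaRect(max(cv2.findContours(m,0,2)[0],key=cv2.contourArea)); 
  for v in cv2.boxPoints(q): print(n,v.round(),onz(pic,v,14).round(1))
E
```

```text
[576.28962647  42.33986147  99.12510666] [ 0.03684693 -0.18524451 -0.00384069] 0.9976973777042786
wedge_center 0.71 [180. 210.] [578.  55.  14.]
wedge_front 0.55 [170. 204.] [574.   3.   8.]
guard_low 0.66 [147. 187.] [ 564. -112.   18.]
wedge_center 0.48 [285. 253.] [578.  60.  14.]
wedge_tail 0.42 [286. 242.] [587. 116.  14.]
guard_low 0.85 [287. 290.] [ 565. -100.   18.]
wedge_center 0.66 [251. 178.] [576.  52.  14.]
wedge_front 0.72 [252. 217.] [571.  10.   8.]
wedge_tail 0.79 [261. 112.] [593. 112.  14.]
scene [159. 202.] [588.9 -24.8  14. ]
scene [170. 189.] [524.6 -55.5  14. ]
scene [207. 221.] [568.3 147.6  14. ]
scene [195. 234.] [622.6 164.9  14. ]
side [281. 233.] [576.  162.4  14. ]
side [292. 233.] [611.  160.5  14. ]
side [292. 244.] [603.9 103.4  14. ]
side [281. 244.] [570.2 105.2  14. ]
wrist [231. 253.] [545.5 -24.4  14. ]
wrist [235. 152.] [563.8  78.3  14. ]
wrist [274. 154.] [600.2  72.5  14. ]
wrist [270. 254.] [585.4 -31.1  14. ]
```

View pics/w4.png

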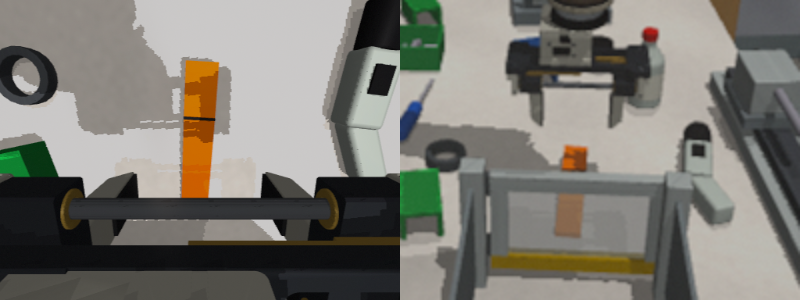

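The wedge lies flat and free in front of the shut guard. In the wrist view its tail is at (200,75) and its thin part at (195,190). Next I'll move over the tail and take it.

```bash
python3 - <<'E'
from h import *
plan([(583,109,40,-7.2,4),(583,109,-27,-7.2,4)])
E
```

```text
t 20.52 start [573.9  39.8  96.2  -7.2] F [ 0.1 -0.3  0.3] gap 92.0 grip 0.0
[17.4, 0.1, 14.0, 0.0, 0.0, -0.0], [17.4, 0.1, 14.0, 0.0, 0.0, -0.0], [17.4, 0.1, 14.0, 0.0, 0.0, -0.0], [17.4, 0.1, 14.0, 0.0, 0.0, -0.0], [0.0, 0.0, 16.8, 0.0, 0.0, 0.0],
[0.0, 0.0, 16.8, 0.0, 0.0, 0.0], [0.0, 0.0, 16.8, 0.0, 0.0, 0.0], [0.0, 0.0, 16.8, 0.0, 0.0, 0.0],
```

send_rows(plan=[[17.5, 0, 14, 0, 0, 0], [17.5, 0, 14, 0, 0, 0], [17.5, 0, 14, 0, 0, 0], [17.5, 0, 14, 0, 0, 0], [0, 0, 16, 0, 0, 0]])

```text
time: 20.93
position: [582.5, 116.7, 22.2]
tcp_rot: [-2.348, -2.084, -0.002]
force: [0.3, 0.7, -0.2]
finger_gap: 0.997
grip_force: 0.0
```

send_rows(plan=[[0, 0, 16, 0, 0, 0], [0, 0, 16, 0, 0, 0], [0, 0, 10, 0, 0, 0], [0, 0, 5, 0, 0, 0], [0, 0, 0, 0, 0, 0]])

```text
time: 21.35
position: [581.7, 110.2, -24.3]
tcp_rot: [-2.355, -2.078, 0.004]
force: [-0.9, 0.0, 0.6]
finger_gap: 1.0
grip_force: 0.0
```

send_rows(plan=[[0, 0, 0, 0, 0, 0], [0, 0, 0, 0, 0, 0], [0, 0, 0, 0, 0, 0], [0, 0, 0, 0, 0, 0], [0, 0, 0, 0, 0, 0]], hand=255, force=45)

```text
time: 21.77
position: [583.2, 109.6, -22.0]
tcp_rot: [2.357, 2.077, 0.002]
force: [0.8, -0.4, -0.2]
finger_gap: 0.688
grip_force: 0.0
```

send_rows(plan=[[0, 0, 0, 0, 0, 0], [0, 0, 0, 0, 0, 0], [0, 0, 0, 0, 0, 0], [0, 0, 0, 0, 0, 0], [0, 0, 0, 0, 0, 0]])

```text
time: 22.18
position: [583.3, 109.6, -22.4]
tcp_rot: [2.356, 2.077, 0.001]
force: [0.4, 0.1, 0.3]
finger_gap: 0.389
grip_force: 45.0
```

Tail gripped. Pushing toward the guard, fast at first, then in small steps.

send_rows(plan=[[-10, 0, 0, 0, 0, 0], [-14, 0, 0, 0, 0, 0], [-14, 0, 0, 0, 0, 0], [-12, 0, 0, 0, 0, 0], [-8, 0, 0, 0, 0, 0]])

```text
time: 22.6
position: [575.2, 49.4, -22.4]
tcp_rot: [2.359, 2.075, -0.001]
force: [0.3, 2.7, 2.9]
finger_gap: 0.387
grip_force: 45.0
```

```bash
python3 - <<'E'
from h import *
c=vision.read_camera("scene");s=vision.read_camera("side");w=vision.read_camera("wrist")
o=readout.get_obs();print(o["position"],o["force"])
cv2.imwrite("pics/g4.png",np.hstack([cv2.resize(c["image"][120:260,80:220],(400,400)),cv2.resize(s["image"][190:310,225:345],(400,400))]))
E
```

```text
[575.31335616  49.20709735 -22.44380828] [-0.48187928 -4.71455465  5.22770883]
```

View pics/g4.png

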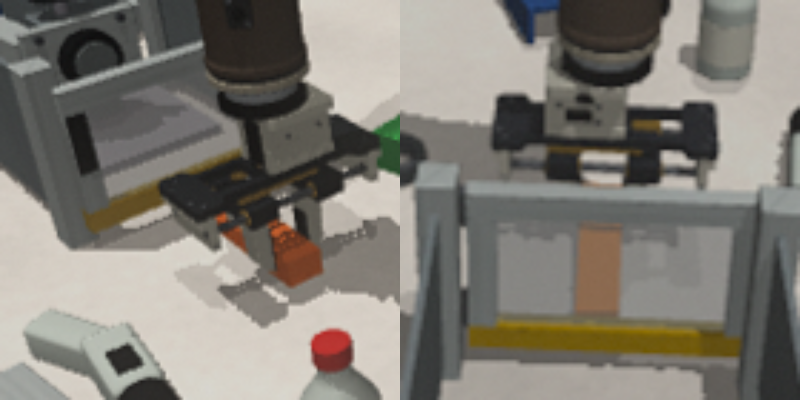

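The wedge is in line, with its thin end at (597,312) in the right crop, just short of the rail and near its middle. Continuing.

send_rows(plan=[[-10, 0, 0, 0, 0, 0], [-10, 0, 0, 0, 0, 0], [-10, 0, 0, 0, 0, 0], [-8, 0, 0, 0, 0, 0], [0, 0, 0, 0, 0, 0]])

```text
time: 23.17
position: [570.6, 11.6, -22.4]
tcp_rot: [2.358, 2.074, -0.001]
force: [-0.4, -4.3, 6.9]
finger_gap: 0.381
grip_force: 45.0
```

send_rows(plan=[[-5, 0, 0, 0, 0, 0], [-5, 0, 0, 0, 0, 0], [-3, 0, 0, 0, 0, 0]])

```text
time: 23.42
position: [569.4, 1.7, -22.4]
tcp_rot: [-2.356, -2.078, -0.001]
force: [0.1, 4.6, 5.7]
finger_gap: 0.389
grip_force: 45.0
```

send_rows(plan=[[-3, 0, 0, 0, 0, 0], [-3, 0, 0, 0, 0, 0], [-3, 0, 0, 0, 0, 0]])

```text
time: 23.67
position: [568.3, -6.6, -22.4]
tcp_rot: [-2.355, -2.078, -0.002]
force: [1.1, 3.8, 6.3]
finger_gap: 0.389
grip_force: 45.0
```

send_rows(plan=[[-3, 0, 0, 0, 0, 0], [-3, 0, 0, 0, 0, 0]])

```text
time: 23.83
position: [567.6, -12.5, -22.4]
tcp_rot: [-2.355, -2.078, -0.002]
force: [0.2, 5.7, 5.6]
finger_gap: 0.392
grip_force: 45.0
```

send_rows(plan=[[-3, 0, 0, 0, 0, 0], [-3, 0, 0, 0, 0, 0]])

```text
time: 24.0
position: [566.9, -18.5, -22.4]
tcp_rot: [-2.355, -2.078, -0.002]
force: [1.6, 5.1, 6.4]
finger_gap: 0.386
grip_force: 45.0
```

send_rows(plan=[[-2, 0, 0, 0, 0, 0], [-2, 0, 0, 0, 0, 0]])

```text
time: 24.17
position: [566.4, -22.5, -22.4]
tcp_rot: [-2.356, -2.078, -0.002]
force: [0.3, 4.8, 5.7]
finger_gap: 0.388
grip_force: 45.0
```

send_rows(plan=[[-2, 0, 0, 0, 0, 0], [-1, 0, 0, 0, 0, 0]])

```text
time: 24.33
position: [565.9, -25.6, -22.4]
tcp_rot: [-2.356, -2.078, -0.001]
force: [-0.1, 5.1, 5.9]
finger_gap: 0.389
grip_force: 45.0
```

send_rows(plan=[[-2, 0, 0, 0, 0, 0], [-2, 0, 0, 0, 0, 0]])

```text
time: 24.5
position: [565.5, -29.2, -22.4]
tcp_rot: [-2.355, -2.078, -0.002]
force: [0.8, 5.1, 5.5]
finger_gap: 0.389
grip_force: 45.0
```

send_rows(plan=[[-2, 0, 0, 0, 0, 0], [-1, 0, 0, 0, 0, 0]])

```text
time: 24.67
position: [565.3, -31.1, -22.4]
tcp_rot: [-2.354, -2.078, -0.003]
force: [1.3, 10.8, 6.4]
finger_gap: 0.387
grip_force: 45.0
```

send_rows(plan=[[-2, 0, 0, 0, 0, 0], [-1, 0, 0, 0, 0, 0]])

```text
time: 24.83
position: [565.1, -31.5, -22.4]
tcp_rot: [-2.351, -2.079, -0.006]
force: [1.9, 18.2, 6.9]
finger_gap: 0.384
grip_force: 45.0
```

send_rows(plan=[[-2, 0, 0, 0, 0, 0], [-1, 0, 0, 0, 0, 0]])

```text
time: 25.0
position: [565.0, -31.9, -22.4]
tcp_rot: [-2.347, -2.08, -0.008]
force: [2.6, 25.0, 6.6]
finger_gap: 0.388
grip_force: 45.0
```

It advances only 0.4 mm per 3 mm commanded at 25 N, so it is jammed. Releasing and withdrawing straight up.

send_rows(plan=[[0, 0, 0, 0, 0, 0], [0, 0, 0, 0, 0, 0], [0, 0, 0, 0, 0, 0], [0, 0, 0, 0, 0, 0], [0, 0, 0, 0, 0, 0]], hand=0)

```text
time: 25.42
position: [563.6, -40.1, -22.8]
tcp_rot: [2.358, 2.076, -0.002]
force: [0.5, -0.1, 0.5]
finger_gap: 0.698
grip_force: 0.0
```

send_rows(plan=[[0, 0, 0, 0, 0, 0], [0, 0, 0, 0, 0, 0], [0, 0, -15, 0, 0, 0], [0, 0, -30, 0, 0, 0], [0, 0, -35, 0, 0, 0]])

```text
time: 25.83
position: [562.3, -39.5, 56.8]
tcp_rot: [-2.355, -2.076, 0.005]
force: [1.1, -0.2, -0.0]
finger_gap: 0.996
grip_force: 0.0
```

send_rows(plan=[[0, 0, -35, 0, 0, 0], [15, 0, -35, 0, 0, 0], [35, 0, -20, 0, 0, 0], [35, 0, 0, 0, 0, 0], [20, 0, 0, 0, 0, 0]])

```text
time: 26.25
position: [578.4, 69.4, 149.2]
tcp_rot: [2.354, 2.081, 0.007]
force: [-0.3, 0.7, -0.6]
finger_gap: 0.998
grip_force: 0.0
```

```bash
python3 - <<'E'
from h import *
c=vision.read_camera("scene");s=vision.read_camera("side")
cv2.imwrite("pics/f.png",np.hstack([cv2.resize(c["image"][100:240,80:220],(400,400)),cv2.resize(s["image"][190:310,225:345],(400,400))]))
o=readout.get_obs();print(o["position"],o["force"])
E
```

```text
[577.3623761   70.30308206 147.43319191] [-0.15448404 -0.62729525 -0.04295195]
```

View pics/f.png

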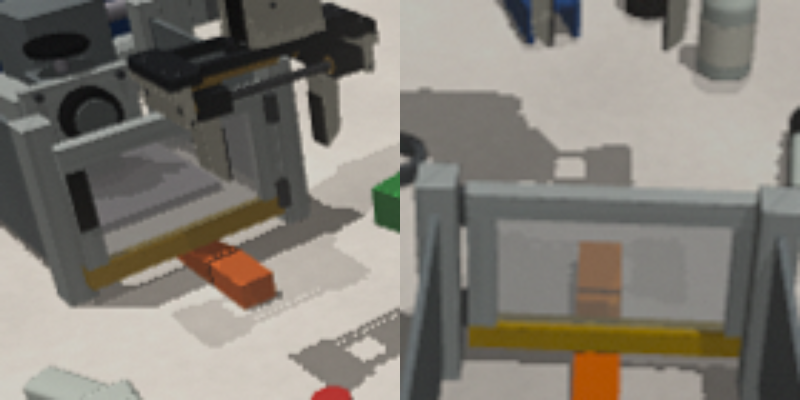

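The wedge sits under the shut guard, with its thin end showing inside at (597,375) in the right crop. The guard is flush with the posts, the bystanders are where they were, and the arm is clear. Handing in.

```bash
python3 -c "
from h import *
print(ticket.sign_off())"
```

```text
the job is handed in; nothing more can be done
None
```

The job is handed in: the guard is shut and the orange wedge is jammed under it (it stopped advancing at about 25 N) and released, with the bystanders left in place and the arm clear, at about 26 s of the 70 s allowed.

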